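# Load a tape reel onto the slanted spindle of a desk reel holder

### The job

Take the tape reel off its plain resting stand by the neck and hang it on the slanted spindle of the reel holder beside it, flat side first, sliding it along the spindle past the bow spring until it is fully home against the clamp collar's rubber face, with the spring brake washer pressed in flush. Work by feel: seat it with a steady push of about 12 N along the spindle, never load the holder with more than 25 N, and do not drop the reel. Then let go, and leave the other things on the desk where they are.

Things in the scene. Friction and masses are not known exactly. Their poses are not given: they have to be found in the camera images.
- reel: Tape reel, about 0.2 kg, waiting on the resting stand's peg, neck outwards. Origin: centre of the flat underside; z: bore axis, out through the neck. Body 64 mm across, 15 mm thick (grey flanges, pale tape), then a plain round grey neck 30 mm across from z = 15 to 37 mm: grip it there, across its diameter, tips just above the flange. Bore 16 mm right through. Goes on underside first.
- rest: Resting stand, fixed: dark steel foot 95 x 72 x 12 mm with a bent post and a plain fixed peg, 13 mm across, 55 mm long, rising 45 degrees towards the stand's -x from a root 100 mm above the origin. The origin is on the desk, z up. The reel's underside rests on a black collar 10 mm up the peg; nothing holds it but its weight: draw it off straight along the peg.
- holder: Reel holder, fixed: a stand like the resting one, about 0.1 m beside it (either side), with the working spindle instead of the plain peg. Origin on the desk below the spindle's root; z up; the spindle rises 45 degrees towards the holder's -x. All contact forces on it together may reach 25 N (the bow spring's own 3 to 8 N of side pressure counts too); more damages it.
- spindle: Bare metal spindle, 13 mm across, 67 mm long, last 7 mm tapered to 6 mm. Origin at its root, 100 mm above the desk; z along it to the tip, 45 degrees above level; y level; x to its upper side. Round it sits a black clamp collar with a rubber face, 44 mm across, 10 mm thick together, the face anywhere from z = 10 to 22 mm: different every time and not reported, so find the end of travel by feel.
- spindle_tip (a point): Centre of the spindle's tip, 67 mm from its root. Both pegs point up towards the robot's right side (a room's monitor stands just left of the robot base and can block its shoulder from turning left: work with the tool leaning back along the pegs, the shoulder kept to the right).
- bow_top (a point): Middle of the steel bow spring on the spindle's upper side, 10.5 mm off its axis at 35 mm from the root. It spans 24 to 48 mm, standing 4 mm proud at 32 to 38 mm. The bore presses it in, which drags on the reel with roughly 2 to 4 N from there to the end: it will not slide home by its own weight.
- brake (a joint): Spring brake washer, a steel ring 31 mm in diameter round the spindle that stands 5 mm out of the collar's rubber face. Value in m, 0 = fully out, 0.005 = pressed in flush with the face: the reel is then home. It takes only 0.6 to 0.9 N. Beyond flush the reel bears on the rubber, which gives about 1 mm per 7 N: the clear rise in force that tells it is home.
- line_spool: Bystander: spool of line lying flat, 62 mm in diameter, 24 mm high; origin at the centre of its underside.
- small_box: Bystander: small flat box, 46 x 66 x 11 mm; origin at the centre of its underside.
- mug: Bystander: spotted mug, 82 mm in diameter, 91 mm high, standing; origin at its underside.
- marker: Bystander: marker pen, 135 mm long along its y, 16 mm thick, lying; origin at its underside.

How it is judged (in metres and radians):
On the way, in this order (a step that is already met when the one before it is completed fails the run):
1. the reel is threaded on the spindle, underside first, its underside past the tip but still 30 mm or more from the root (x of reel in the frame of spindle between -0.004 and 0.004 m and y of reel in the frame of spindle between -0.004 and 0.004 m and angle between the z axis of reel and the z axis of spindle, either way round below 0.14 rad and z of reel in the frame of spindle between 0.03 and 0.061 m), for 0.05 s.
2. the reel is pushed home: the brake washer within 1.5 mm of flush and at least 11 N between reel and holder (x of reel in the frame of spindle between -0.004 and 0.004 m and y of reel in the frame of spindle between -0.004 and 0.004 m and angle between the z axis of reel and the z axis of spindle, either way round below 0.14 rad and contact force between reel and holder above 11 N and z of reel in the frame of spindle below 0.026 m and value of joint brake above 0.0035 m), for 0.1 s.
At the end, for the whole second after the job is handed in: The reel sits on the spindle, underside inwards, its axis within 4 mm per axis and 8 degrees of the spindle's, its underside against the collar with the brake washer pressed to within 1.5 mm of flush, at rest and let go (x of reel in the frame of spindle between -0.004 and 0.004 m and y of reel in the frame of spindle between -0.004 and 0.004 m and angle between the z axis of reel and the z axis of spindle, either way round below 0.14 rad and z of reel in the frame of spindle below 0.026 m and value of joint brake above 0.0035 m and linear speed of reel below 0.02 m/s); the robot touches nothing.
It fails at once if the contact forces between reel and holder add up to more than 25 N (contact force between reel and holder above 25 N).
It fails at once if the robot itself pushes the holder with more than 25 N (contact force between any of the arm, the fingers and holder above 25 N).
It fails at once if the reel is dropped: it moves at more than 0.8 m/s while below 60 mm (linear speed of reel above 0.8 m/s and height (world z) of reel below 0.06 m).
It fails at once if the spool, small box, mug or marker pen is moved by more than 30 mm (distance of any of line_spool, small_box, mug, marker from where it was at the start of the episode above 0.03 m).
It also fails if it takes over 72 s, if anything falls off the work surface, if the arm or the gripper's body presses on something with over 40 N, if the wrist force passes 120 N, or if a joint passes its speed limit or range.

### The arm

A 7-joint arm with a two-finger parallel gripper is mounted at the origin on the work surface; the furniture and walls round the work are solid. World frame = base frame: x ahead of the robot, y to its left, z up, the work surface at z = 0. Lengths are in mm, angles in degrees, forces in N, time in s.
With the tool pointing down it reaches from about 350 to 900 mm from the base axis. Payload 7.2 kg.
Tool frame: the origin (TCP) lies at the very end of the fingers, on their centre line; the grasp point (between the pads) lies 19 mm behind it (grasp_offset is the distance from the TCP to the grasp point, in mm); z points along the fingers, y is the line along which they close (so a half turn about z gives the same grasp; the last joint's range is limited). The gripper opens to 85 mm and grips with 20 to 120 N. Pads are 22 mm wide; open, the fingers measure 114 mm over their backs; the gripper's body (76 mm by 85 mm) begins 54 mm behind the grasp point. The pads swing forward as they close: fully open they stand 13 mm farther back than shut.
Start: joints at [65.42, 23.554, -0.728, 91.456, 0.321, 64.991, -4.71], TCP at [220.628, -584.767, 231.297] pointing down, gripper open.
Joint ranges: [-169.25, 169.25], [-16.82, 113.86], [-84.01, 82.57], [7.8, 145.47], [-59.2, 239.2], [7.22, 106.19], [-163.78, 163.78]. Speed limits (degrees/s): [136.94, 136.94, 172.46, 172.46, 180, 180, 180].

### API

Orientations are given as a 3x3 rotation matrix whose columns are the frame's x, y, z axes.
In Python, from rig import get_state, snapshot, job_done, grasp_offset gives the robot as it stands.
- The arm moves only by the tool jog_arm, never from a script. Its argument "plan" is one flat list of numbers, 7 for each row, row after row: the closure, from 0 (fully open) to 1 (shut), then the shift along the tool's x, y, z in mm, then the turn, a rotation vector about the tool's x, y, z in degrees. In form: [gripper, dx, dy, dz, rx, ry, rz, gripper, dx, dy, dz, rx, ry, rz, ...]. A call has 1 to 20 rows; each row shifts and turns the commanded pose from where the row before left it, along the tool's axes as they then stand; what a row does not reach is not made up. A row lasts 1/8 s, in which the tool goes at most 62.5 mm and 10.7 degrees, less where a joint would pass 70% of its speed; a pose out of reach is approached as far as the arm can. A call with a gripper value outside its range is refused whole. The fingers move at their own pace and stop on an object; "grip_force" is the grip in N (left out, the last holds). Time passes only in rows, so rows that do not move let the fingers close. It gives the time, the measured TCP pose, the force, the opening and the grip force at its end, in the units of the state.
- get_state(): the state, without advancing time (a new reading comes with each control period).
- snapshot(name): name is "side" or "top"; returns a dict with "color" (400x640x3 uint8, red, green, blue), "K" (3x3 intrinsics, pixels), "k1" (the pictures are not rectified: a ray, as slopes to the right and down, at radius r is drawn at 1 + k1 r^2 times it, then the intrinsics apply), "rvec" (rotation vector, rad) and "tvec" (3), from world to camera coordinates, as OpenCV has them. Camera axes: x right, y down, z forward; pixel columns grow to the right and rows downward; lengths in mm; the calibration is good to about 2 mm. A picture is of the moment at which its call begins. There is no depth.
- job_done(): hands the job in; it is judged then, once.
The state is a dict: "time_s": time; "joint_positions": joint angles; "qd": joint speeds; "joint_torque": joint torques, N m; "eef_pos": TCP position; "tcp_rot": TCP orientation; "ft_force": force on the tool from outside, world axes, zero at the start; "ft_torque": the same for the moment, N m; "opening": finger opening in mm; "grasp_force": force on a finger pad.
Only numpy, scipy, OpenCV 4.12 (cv2) and the standard library are available. Lean on these libraries where they do the work, as an engineer would, in place of code of your own. Each camera call takes 0.05 s, during which the arm holds its last target. There are 200 camera calls.

## Working session

There is one attempt and no reset: what is moved stays moved. The work goes in short steps, Python scripts to look and compute and a tool call to move; the robot and the scene stay as the last step left them, time stands still between calls to the robot, and variables do not carry over. Pictures are saved under pics/ and viewed, at most 10 in all, crops included, and the job is handed in when it is done.

Besides the shell and the picture viewer there is one more tool, called after ">>>" as name(argument=value, ...), one argument or row to a line, values as JSON. jog_arm: Moves the arm, as the interface text tells. Its arguments: {"type":"object","properties":{"plan":{"type":"array"},"grip_force":{"type":"number"}},"required":["plan"]}

```bash
mkdir -p pics; python3 - <<'E'
from rig import *
import cv2
print(grasp_offset)
s=get_state();print(s)
for n in("side","top"):
    d=snapshot(n);cv2.imwrite(f"pics/{n}0.png",d["color"][:,:,::-1]);print(n,d["K"],d["k1"],d["rvec"],d["tvec"])
E
```

```text
18.700000000000003
{'time_s': 0.0, 'joint_positions': array([65.41881334, 23.59967195, -0.73068124, 91.5051091 ,  0.32225059,
       64.99031515, -4.70936114]), 'qd': array([-0.07345837, -0.04832981,  0.03194127, -0.03261968,  0.01769643,
       -0.07729646,  0.02636751]), 'joint_torque': array([ 1.25845589e-03, -6.00622058e+01,  6.83005080e-01, -2.99406338e+01,
        1.38793630e-02,  1.07495603e-02, -9.91406978e-06]), 'eef_pos': array([ 220.4495681 , -584.29002215,  230.44904085]), 'tcp_rot': array([[ 9.35578929e-01,  3.53116976e-01, -6.85089380e-04],
       [ 3.53117620e-01, -9.35577778e-01,  1.47225701e-03],
       [-1.21075459e-04, -1.61932976e-03, -9.99998682e-01]]), 'ft_force': array([ 1.58114443, -0.50685461,  0.37149174]), 'ft_torque': array([ 0.01162529, -0.05959787,  0.01637891]), 'grasp_force': 0.0, 'opening': 85.29469683386547}
side [[463.72442209   0.         319.90438766]
 [  0.         463.72442209 198.42834982]
 [  0.           0.           1.        ]] -0.10491312083118533 [ 2.08296813  1.57882203 -0.50852782] [-134.07599234 -342.52575464 1263.7350968 ]
top [[380.38093599   0.         316.6865714 ]
 [  0.         380.38093599 200.30956543]
 [  0.           0.           1.        ]] -0.04110824803126447 [ 2.19541506 -2.14857657  0.09211835] [-19.73877193 532.38991768 991.54535475]
```

View pics/side0.png

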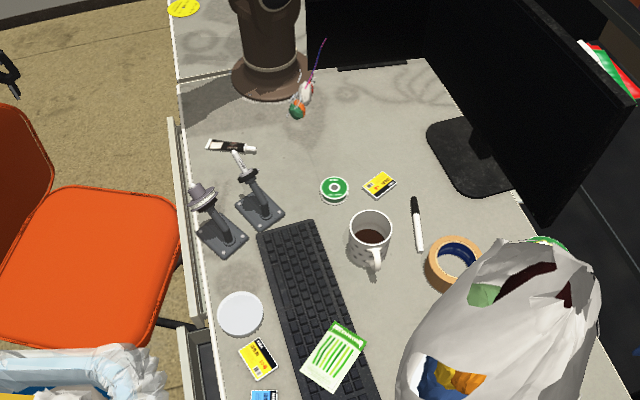

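View pics/top0.png

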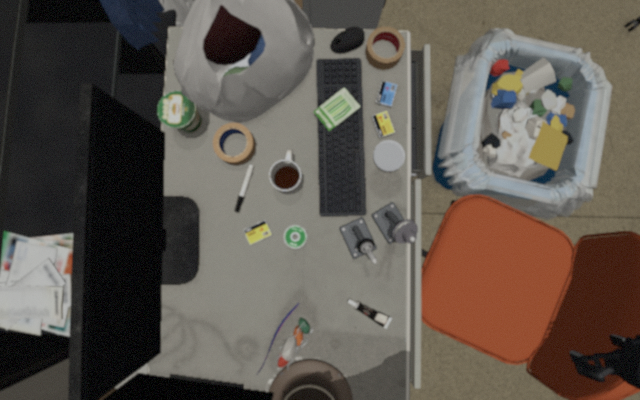

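The side view shows the holder with its bare spindle (238,155) on the foot at (260,210), and the resting stand with the reel at (202,195). In the top view the holder is at (358,240) and the rest at (395,225). I'll enlarge both next.

```bash
python3 - <<'E'
import cv2
a=cv2.imread("pics/side0.png")[135:265,175:295];b=cv2.imread("pics/top0.png")[190:275,330:430]
cv2.imwrite("pics/s1.png",cv2.resize(a,None,fx=4.5,fy=4.5,interpolation=cv2.INTER_CUBIC))
cv2.imwrite("pics/t1.png",cv2.resize(b,None,fx=7,fy=7,interpolation=cv2.INTER_CUBIC))
E
```

```text
(no output)
```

View pics/s1.png

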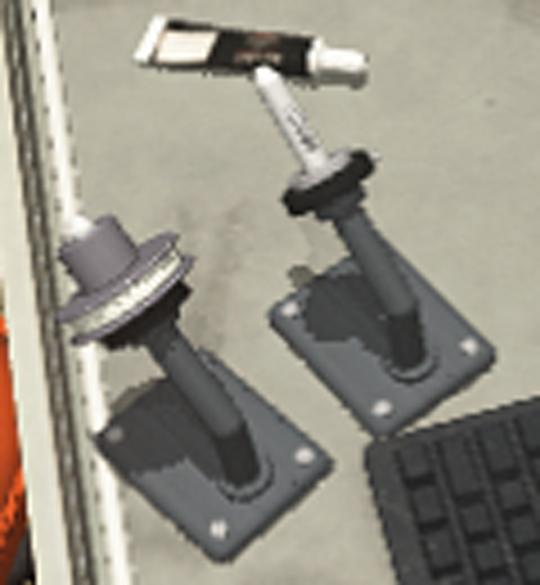

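View pics/t1.png

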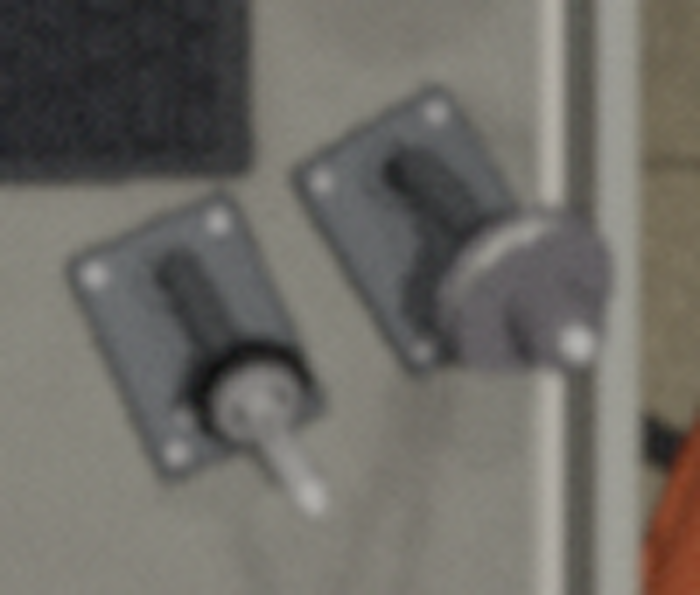

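Side crop: the holder tip is at about (264,70), the rest peg tip at (77,226), and the foot corners are clear. Top crop: the holder tip is at (313,497) and the rest peg tip at (577,342). I'll fit both stand poses from these.

```bash
cat > h.py <<'E'
import numpy as np, cv2
from scipy.optimize import least_squares
C={"side":(463.724,319.904,198.428,-0.104913,[2.08296813,1.57882203,-0.50852782],[-134.07599,-342.52575,1263.7351]),
"top":(380.381,316.687,200.31,-0.041108,[2.19541506,-2.14857657,0.09211835],[-19.73877,532.38992,991.54535])}
def proj(n,P):
    f,cx,cy,k,r,t=C[n]
    K=np.array([[f,0,cx],[0,f,cy],[0,0,1]])
    return cv2.projectPoints(np.float64(P).reshape(-1,1,3),np.array(r),np.array(t),K,np.array([k,0,0,0,0]))[0].reshape(-1,2)
def stand(p,L):
    x,y,a,ox=p; R=np.array([[np.cos(a),-np.sin(a),0],[np.sin(a),np.cos(a),0],[0,0,1]])
    s=2**-.5
    pts=[[-L*s,0,100+L*s]]+[[ox+i*47.5,j*36,12] for i,j in((1,1),(1,-1),(-1,-1),(-1,1))]
    return np.array(pts)@R.T+[x,y,0]
def cs(p): return np.array(p)/4.5+[175,135]-0.39
def ct(p): return np.array(p)/7+[330,190]-0.43
E
python3 - <<'E'
from h import *
# index: 0 tip,1 far-left(+x,+y),2 far-right,3 near-right,4 near-left
obs={"holder":(67,{"side":{0:(263,69),1:(495,350),2:(382,428),3:(269,313)},"top":{0:(315,500),1:(68,266),2:(228,190),4:(165,482),3:(325,405)}}),
"rest":(55,{"side":{0:(75,222),1:(333,460),2:(219,550),3:(94,432)},"top":{0:(580,345),1:(293,174),2:(437,86),4:(414,376)}})}
for nm,(L,o) in obs.items():
    def f(p):
        P=stand(p,L);r=[]
        for c in o:
            q=proj(c,P)
            for i,v in o[c].items():
                u=cs(v) if c=="side" else ct(v)
                # image corners are labelled on y: side/top consistent
                r+=list((q[i]-u)*(2 if i==0 else 1))
        return np.array(r)
    s=least_squares(f,[500,-250,.45,0],loss="soft_l1")
    print(nm,s.x,np.degrees(s.x[2]),s.cost);print(stand(s.x,L).round(1));print(f(s.x).reshape(-1,2).round(1))
    def g(P): return np.concatenate([proj("side",P)[0]-cs(o["side"][0]),proj("top",P)[0]-ct(o["top"][0])])
    t=least_squares(g,[450,-250,140]);print("tip tri",t.x,t.fun)
E
```

```text
holder [ 425.12110287 -123.46904966 -407.9505946    11.85203733] -23373.847320299024 8.936896352973045
[[ 382.6 -144.4  147.4]
 [ 462.5  -65.    12. ]
 [ 494.3 -129.6   12. ]
 [ 409.  -171.5   12. ]
 [ 377.3 -106.9   12. ]]
[[-0.9  2.1]
 [ 1.  -0.2]
 [-0.7  1.9]
 [-2.1 -0.6]
 [-1.5  0.6]
 [-2.  -0.4]
 [-0.7 -0.8]
 [-0.7  1.1]
 [ 0.7  0.7]]
tip tri [ 383.84304127 -144.00895373  151.70099588] [-0.54647288  0.00533291 -0.63156388 -0.10244241]
rest [ 468.02954746 -213.56057795    0.56485231   11.40630355] 32.36365368163395 7.5645016272822625
[[ 435.2 -234.4  138.9]
 [ 498.5 -151.6   12. ]
 [ 537.1 -212.4   12. ]
 [ 456.8 -263.3   12. ]
 [ 418.3 -202.5   12. ]]
[[-0.2  0.5]
 [ 0.2 -1.1]
 [-0.6  1.9]
 [-2.6  0.9]
 [-1.3  0.8]
 [-1.8  0.1]
 [ 0.2 -1.1]
 [-0.4  1.5]]
tip tri [ 436.24432686 -234.43813037  141.02339516] [-0.34465    -0.00495988 -0.42044988 -0.05125843]
```

>>> jog_arm(
  plan=[0.4,20,-17.3,0,0,0,0,0.4,20,-17.3,0,0,0,0,0.4,20,-17.3,0,0,0,0,0.4,20,-17.3,0,0,0,0,0.4,20,-17.3,0,0,0,0,0.4,20,-17.3,0,0,0,0,0.4,20,-17.3,0,0,0,0,0.4,20,-17.3,0,0,0,0,0.4,20,-17.3,0,0,0,0,0.4,20,-17.3,0,0,0,0,0.4,20,-17.3,0,0,0,0,0.4,20,-17.3,0,0,0,0,0.4,20,-17.3,0,0,0,0,0.4,20,-17.3,0,0,0,0,0.4,0,0,0,0,0,-5.8,0.4,0,0,0,0,0,-5.8,0.4,0,0,0,0,7.5,0,0.4,0,0,0,0,7.5,0,0.4,0,0,0,0,7.5,0,0.4,0,0,0,0,7.5,0],
)

```text
time_s: 2.6
eef_pos: [397.1, -259.6, 231.6]
tcp_rot: [[0.73, 0.533, 0.427], [0.462, -0.846, 0.267], [0.504, 0.002, -0.864]]
ft_force: [-0.0, 0.3, -0.4]
opening: 50.7
grasp_force: 0.0
```

>>> jog_arm(
  plan=[0.4,0,0,0,0,7.5,0,0.4,0,0,0,0,7.5,0,0.4,0,0,0,0,0,0,0.4,0,0,0,0,0,0],
)

```text
time_s: 3.1
eef_pos: [397.3, -259.1, 231.3]
tcp_rot: [[0.599, 0.534, 0.596], [0.378, -0.845, 0.377], [0.705, -0.001, -0.709]]
ft_force: [0.1, -0.4, 0.6]
opening: 50.9
grasp_force: 0.0
```

```bash
cat >> h.py <<'E'
from rig import *
from scipy.spatial.transform import Rotation as Ro
def tgt(a):
    c,s,q=np.cos(a),np.sin(a),2**-.5
    d=np.array([-c*q,-s*q,q]); y=np.array([s,-c,0]); z=-d
    return np.c_[np.cross(y,z),y,z],d
def rep(root,a,h):
    "shift & turn (tool frame) to TCP at h along peg from root"
    s=get_state();R=s["tcp_rot"];T,d=tgt(a);p=np.array(root)+h*d
    print("t",s["time_s"],"pos",s["eef_pos"].round(1),"open",round(s["opening"],1),"F",s["ft_force"].round(2),"Floc",(T.T@s["ft_force"]).round(2),"gf",s["grasp_force"])
    print("turn",Ro.from_matrix(R.T@T).as_rotvec(degrees=True).round(2),"shift in current",(R.T@(p-s["eef_pos"])).round(1),"in target frame",(T.T@(p-s["eef_pos"])).round(1))
    print("q",s["joint_positions"].round(1))
E
python3 - <<'E'
from h import *
rep([468,-213.6,100],np.radians(32.36),117)
E
```

```text
t 3.1 pos [ 397.3 -259.1  231.3] open 50.9 F [ 0.13 -0.41  0.58] Floc [ 0.33  0.41 -0.48] gf 0.0
turn [ 0.02  0.13 -0.06] shift in current [-33.3  -0.6  35.4] in target frame [-33.4  -0.6  35.3]
q [ 68.4  13.2 -12.  122.6 -52.7  57.5  33.9]
```

>>> jog_arm(
  plan=[0.4,-8,0,8,0,0,0,0.4,-8,0,8,0,0,0,0.4,-8,0,8,0,0,0,0.4,-9.4,-0.6,11,0,0,0,0.4,0,0,0,0,0,0,0.4,0,0,0,0,0,0],
)

```text
time_s: 3.85
eef_pos: [397.7, -258.3, 182.9]
tcp_rot: [[0.598, 0.534, 0.598], [0.377, -0.846, 0.378], [0.707, -0.0, -0.707]]
ft_force: [0.9, -0.1, -0.6]
opening: 51.2
grasp_force: 0.0
```

```bash
python3 - <<'E'
from h import *
rep([468,-213.6,100],np.radians(32.36),117)
s=get_state();P=s["eef_pos"];print(proj("side",P),proj("top",P))
a=snapshot("side")["color"][110:240,150:310,::-1];b=snapshot("top")["color"][180:290,320:460,::-1]
a=cv2.resize(a,None,fx=5,fy=4.5*5/4.5,interpolation=cv2.INTER_CUBIC)[:600,:800]
cv2.imwrite("pics/s2.png",cv2.resize(a,(640,520)))
cv2.imwrite("pics/t2.png",cv2.resize(b,None,fx=5,fy=5,interpolation=cv2.INTER_CUBIC))
E
```

```text
t 3.85 pos [ 397.7 -258.3  182.9] open 51.2 F [ 0.91 -0.11 -0.62] Floc [0.06 0.58 0.94] gf 0.0
turn [ 0.06 -0.01 -0.08] shift in current [ 0.3 -0.1  0.5] in target frame [ 0.3 -0.1  0.5]
q [ 69.2  18.1 -13.3 125.  -55.7  52.5  40.2]
[[170.90979868 157.44762826]] [[427.22169315 256.54912569]]
```

View pics/s2.png

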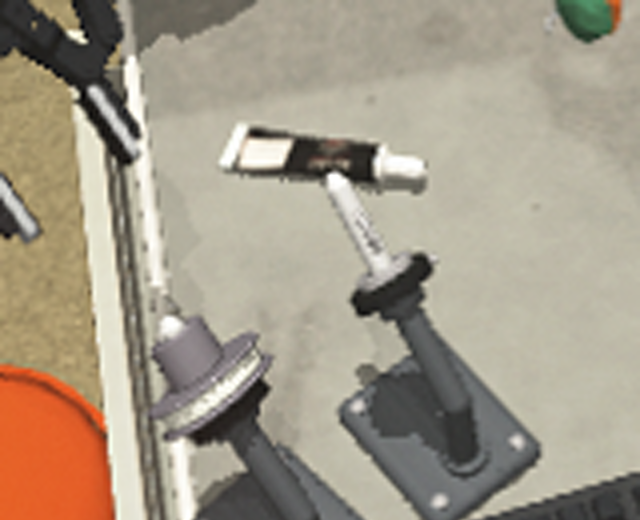

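View pics/t2.png

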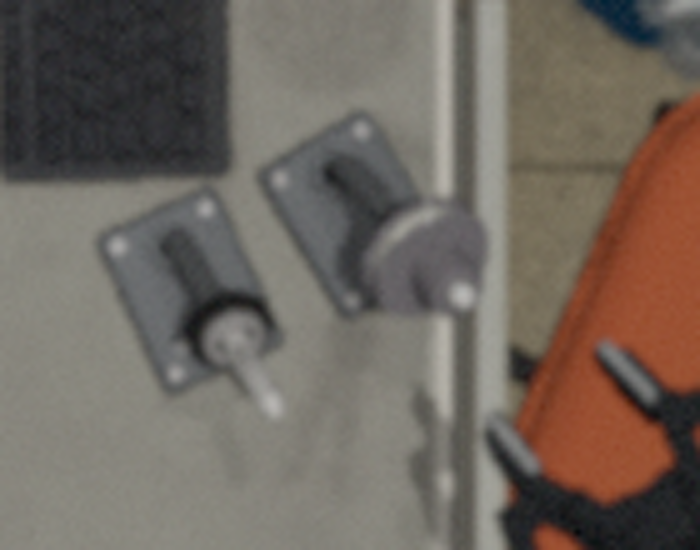

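Side: the fingertips are at crop (130,158) and (30,237), the reel peg tip at (172,324) and the holder tip at (336,178). Top: the fingertips are at (495,420) and (605,350), the peg tip at (462,296) and the holder tip at (275,412). I'll measure the tips relative to the fingers, which cancels the calibration bias.

```bash
python3 - <<'E'
from h import *
S=lambda u,v:np.array([u,v])/4+[150,110]-.4
Tp=lambda u,v:np.array([u,v])/5+[320,180]-.4
s=get_state();P=s["eef_pos"];R=s["tcp_rot"]
mS=(S(130,158)+S(30,237))/2;mT=(Tp(495,420)+Tp(605,350))/2
for r in(0,4,8):
    F=P-r*R[:,2]; bs=mS-proj("side",F)[0];bt=mT-proj("top",F)[0]
    print("r",r,"bias",bs.round(1),bt.round(1))
    for nm,o1,o2,root,a,L in(("rest",S(172,324),Tp(463,296),[468,-213.6,100],32.36,55),("hold",S(336,178),Tp(276,414),[425.1,-123.5,100],26.15,67)):
        T,d=tgt(np.radians(a))
        for nb,(x,y) in(("rel",(bs,bt)),("raw",(0*bs,0*bt))):
            t=least_squares(lambda X:np.r_[proj("side",X)[0]+x-o1,proj("top",X)[0]+y-o2],P)
            print(nm,nb,t.x.round(1),"res",t.fun.round(1),"vs fit in peg frame",(T.T@(t.x-(np.array(root)+L*d))).round(1))
E
```

```text
r 0 bias [-1.2  1.6] [2.3 0.1]
rest rel [ 436.3 -233.1  124.3] res [-0.1 -0.  -0.2 -0. ] vs fit in peg frame [-9.1 -0.4 11.5]
rest raw [ 436.4 -237.5  120.9] res [-0.8 -0.  -1.  -0.1] vs fit in peg frame [-13.1   3.3  12.3]
hold rel [ 379.8 -141.7  138.7] res [-0.4  0.  -0.4 -0.1] vs fit in peg frame [-7.1 -3.7  5.2]
hold raw [ 379.7 -145.8  135.1] res [-1.   0.  -1.1 -0.2] vs fit in peg frame [-11.    0.    6.4]
r 4 bias [0.1 3.3] [ 1.2 -1.1]
rest rel [ 433.6 -234.8  127.1] res [-0.2 -0.  -0.2 -0. ] vs fit in peg frame [-9.4 -0.5  7.3]
rest raw [ 436.4 -237.5  120.9] res [-0.8 -0.  -1.  -0.1] vs fit in peg frame [-13.1   3.3  12.3]
hold rel [ 377.4 -143.5  141.9] res [-0.4  0.  -0.5 -0.1] vs fit in peg frame [-6.9 -3.1  0.9]
hold raw [ 379.7 -145.8  135.1] res [-1.   0.  -1.1 -0.2] vs fit in peg frame [-11.    0.    6.4]
r 8 bias [1.4 5.1] [ 0.2 -2.3]
rest rel [ 430.9 -236.5  129.9] res [-0.2 -0.  -0.3 -0. ] vs fit in peg frame [-9.7 -0.5  3. ]
rest raw [ 436.4 -237.5  120.9] res [-0.8 -0.  -1.  -0.1] vs fit in peg frame [-13.1   3.3  12.3]
hold rel [ 375.  -145.3  145.1] res [-0.5  0.  -0.6 -0.1] vs fit in peg frame [-6.7 -2.5 -3.5]
hold raw [ 379.7 -145.8  135.1] res [-1.   0.  -1.1 -0.2] vs fit in peg frame [-11.    0.    6.4]
```

```bash
python3 - <<'E'
from h import *
S=lambda u,v:np.array([u/4,v/4.3333])+[150,110]-.4
Tp=lambda u,v:np.array([u,v])/5+[320,180]-.4
s=get_state();P=s["eef_pos"];R=s["tcp_rot"]
mS=(S(130,158)+S(30,237))/2;mT=(Tp(495,420)+Tp(605,350))/2
for r in(0,4,8):
    F=P-r*R[:,2]; bs=mS-proj("side",F)[0];bt=mT-proj("top",F)[0]
    print("r",r,"bias",bs.round(1),bt.round(1))
    for nm,o1,o2,root,a,L in(("rest",S(172,322),Tp(463,296),[468,-213.6,100],32.36,55),("hold",S(336,176),Tp(276,414),[425.1,-123.5,100],26.15,67)):
        T,d=tgt(np.radians(a))
        for nb,(x,y) in(("rel",(bs,bt)),("raw",(0*bs,0*bt))):
            t=least_squares(lambda X:np.r_[proj("side",X)[0]+x-o1,proj("top",X)[0]+y-o2],P)
            print(nm,nb,t.x.round(1),"res",t.fun.round(1),"vs fit in peg frame",(T.T@(t.x-(np.array(root)+L*d))).round(1))
E
```

```text
r 0 bias [-1.2 -2.2] [2.3 0.1]
rest rel [ 436.4 -231.1  133. ] res [-0.1 -0.  -0.2 -0. ] vs fit in peg frame [-2.2 -2.1  6.2]
rest raw [ 436.5 -232.8  140.8] res [-0.8 -0.  -0.9 -0.1] vs fit in peg frame [ 2.8 -0.7  0. ]
hold rel [ 379.8 -141.6  138.9] res [-0.4  0.  -0.4 -0.1] vs fit in peg frame [-6.9 -3.7  5.1]
hold raw [ 380.5 -144.   147.2] res [-1.   0.  -1.2 -0.2] vs fit in peg frame [-1.3 -1.2 -1.1]
r 4 bias [ 0.1 -0.5] [ 1.2 -1.1]
rest rel [ 433.7 -232.8  135.7] res [-0.2 -0.  -0.2 -0. ] vs fit in peg frame [-2.5 -2.2  2. ]
rest raw [ 436.5 -232.8  140.8] res [-0.8 -0.  -0.9 -0.1] vs fit in peg frame [ 2.8 -0.7  0. ]
hold rel [ 377.4 -143.5  142.2] res [-0.4  0.  -0.5 -0.1] vs fit in peg frame [-6.7 -3.1  0.7]
hold raw [ 380.5 -144.   147.2] res [-1.   0.  -1.2 -0.2] vs fit in peg frame [-1.3 -1.2 -1.1]
r 8 bias [1.4 1.3] [ 0.2 -2.3]
rest rel [ 431.  -234.5  138.5] res [-0.2 -0.  -0.3 -0. ] vs fit in peg frame [-2.8 -2.2 -2.2]
rest raw [ 436.5 -232.8  140.8] res [-0.8 -0.  -0.9 -0.1] vs fit in peg frame [ 2.8 -0.7  0. ]
hold rel [ 375.  -145.3  145.4] res [-0.5  0.  -0.6 -0.1] vs fit in peg frame [-6.5 -2.5 -3.7]
hold raw [ 380.5 -144.   147.2] res [-1.   0.  -1.2 -0.2] vs fit in peg frame [-1.3 -1.2 -1.1]
```

>>> jog_arm(
  plan=[0.4,0,0,10,0,0,0,0.4,0,0,10,0,0,0,0.4,-0.5,0,10,0,0,0,0.4,0,0,0,0,0,0],
)

```text
time_s: 4.45
eef_pos: [415.6, -246.1, 160.8]
tcp_rot: [[0.598, 0.535, 0.597], [0.377, -0.845, 0.379], [0.708, -0.001, -0.707]]
ft_force: [0.7, -0.6, -0.3]
opening: 51.4
grasp_force: 0.0
```

```bash
python3 - <<'E'
from h import *
rep([468,-213.6,100],np.radians(32.36),87)
E
```

```text
t 4.45 pos [ 415.6 -246.1  160.8] open 51.4 F [ 0.69 -0.59 -0.29] Floc [-0.02  0.86  0.39] gf 0.0
turn [-0.04 -0.04 -0.08] shift in current [ 0.6  0.6 -0.4] in target frame [ 0.6  0.6 -0.4]
q [ 70.1  20.8 -17.8 125.9 -57.7  47.6  41.3]
```

>>> jog_arm(
  plan=[0.4,0,0,10,0,0,0,0.4,0,0,10,0,0,0,0.4,0,0,10,0,0,0,0.4,0,0,0,0,0,0],
)

```text
time_s: 4.95
eef_pos: [433.3, -235.5, 140.0]
tcp_rot: [[0.598, 0.534, 0.598], [0.377, -0.845, 0.378], [0.708, -0.001, -0.707]]
ft_force: [-0.2, -0.6, 0.8]
opening: 51.5
grasp_force: 0.0
```

```bash
python3 - <<'E'
from h import *
rep([468,-213.6,100],np.radians(32.36),57)
E
```

```text
t 4.95 pos [ 433.3 -235.5  140. ] open 51.5 F [-0.16 -0.65  0.75] Floc [ 0.19  0.46 -0.87] gf 0.0
turn [ 0.02 -0.04 -0.09] shift in current [0.8 0.1 0.3] in target frame [0.8 0.1 0.3]
q [ 73.5  24.2 -25.4 126.3 -58.3  41.7  41.3]
```

>>> jog_arm(
  plan=[0.4,0,0,8,0,0,0,0.4,0,0,8,0,0,0,0.4,0,0,6,0,0,0,0.4,0,0,4,0,0,0,0.4,0,0,2,0,0,0,0.4,0,0,0,0,0,0],
)

```text
time_s: 5.7
eef_pos: [450.1, -225.2, 120.3]
tcp_rot: [[0.598, 0.534, 0.598], [0.377, -0.846, 0.378], [0.707, -0.0, -0.707]]
ft_force: [0.1, 0.1, 1.2]
opening: 51.1
grasp_force: 0.0
```

```bash
python3 - <<'E'
from h import *
rep([468,-213.6,100],np.radians(32.36),28)
a=snapshot("side")["color"][120:240,150:310,::-1];b=snapshot("top")["color"][190:290,350:430,::-1]
a=cv2.resize(a,(640,480),interpolation=cv2.INTER_CUBIC);b=cv2.resize(b,(384,480),interpolation=cv2.INTER_CUBIC)
cv2.imwrite("pics/g3.png",np.hstack([a[:,:410],b]))
E
```

```text
t 5.7 pos [ 450.1 -225.2  120.3] open 51.1 F [0.09 0.07 1.25] Floc [ 0.96 -0.01 -0.8 ] gf 0.0
turn [ 0.06 -0.01 -0.07] shift in current [ 0.7 -0.2  1.4] in target frame [ 0.7 -0.2  1.4]
q [ 76.   27.9 -31.9 126.5 -58.5  35.8  41.1]
```

View pics/g3.png

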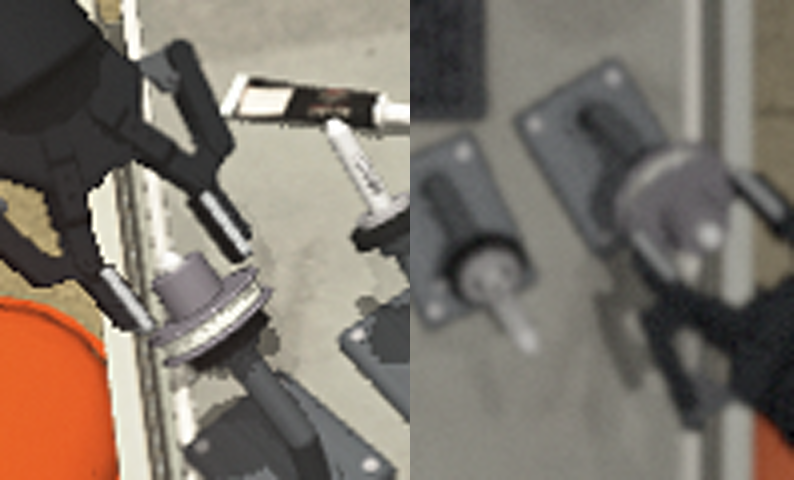

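The fingers straddle the neck with the tips just above the flange: side tips at (250,255) and (150,328), neck at (188,280). Closing now.

>>> jog_arm(
  plan=[0.7,0,0,0,0,0,0,0.7,0,0,0,0,0,0,1,0,0,0,0,0,0,1,0,0,0,0,0,0,1,0,0,0,0,0,0,1,0,0,0,0,0,0],
  grip_force=60,
)

```text
time_s: 6.55
eef_pos: [449.9, -225.5, 120.6]
tcp_rot: [[0.598, 0.534, 0.598], [0.378, -0.846, 0.377], [0.707, 0.0, -0.707]]
ft_force: [-4.2, -0.5, 5.7]
opening: 27.1
grasp_force: 59.1
```

```bash
python3 - <<'E'
from h import *
rep([468,-213.6,100],np.radians(32.36),28)
E
```

```text
t 6.55 pos [ 449.9 -225.5  120.6] open 27.1 F [-4.17 -0.51  5.69] Floc [ 1.34 -1.8  -6.71] gf 59.07485123723745
turn [ 0.09 -0.   -0.06] shift in current [ 0.7 -0.3  1.9] in target frame [ 0.7 -0.3  1.9]
q [ 76.   27.9 -31.9 126.5 -58.5  35.8  41.1]
```

>>> jog_arm(
  plan=[1,0,0,-2,0,0,0,1,0,0,-4,0,0,0,1,0,0,-6,0,0,0,1,0,0,0,0,0,0],
)

```text
time_s: 7.05
eef_pos: [442.7, -230.1, 129.2]
tcp_rot: [[0.598, 0.534, 0.598], [0.378, -0.846, 0.377], [0.707, 0.001, -0.707]]
ft_force: [1.2, 0.3, -0.7]
opening: 26.9
grasp_force: 59.4
```

>>> jog_arm(
  plan=[1,0,0,-8,0,0,0,1,0,0,-10,0,0,0,1,0,0,-10,0,0,0,1,0,0,-10,0,0,0,1,0,0,-10,0,0,0,1,0,0,-10,0,0,0,1,0,0,-10,0,0,0,1,0,0,-10,0,0,0,1,0,0,0,0,0,0,1,0,0,0,0,0,0],
)

```text
time_s: 8.3
eef_pos: [396.3, -259.0, 183.9]
tcp_rot: [[0.598, 0.534, 0.598], [0.378, -0.845, 0.378], [0.707, -0.0, -0.707]]
ft_force: [-0.1, 0.1, -2.2]
opening: 27.6
grasp_force: 59.4
```

```bash
python3 - <<'E'
from h import *
rep([425.1,-123.5,100],np.radians(26.15),115)
E
```

```text
t 8.3 pos [ 396.3 -259.   183.9] open 27.6 F [-0.06  0.11 -2.17] Floc [-1.53 -0.13  1.53] gf 59.3778361659497
turn [-4.34 -0.    4.33] shift in current [   9.4 -107.9   13.1] in target frame [   1.2 -108.9    4.9]
q [ 81.5  19.7 -27.5 124.2 -51.   49.2  36. ]
```

>>> jog_arm(
  plan=[1,0,0,0,-4.34,0,4.33,1,0,-12,0,0,0,0,1,0,-12,0,0,0,0,1,0,-12,0,0,0,0,1,0,-12,0,0,0,0,1,0,-12,0,0,0,0,1,0,-12,0,0,0,0,1,0,-12,0,0,0,0,1,0,-12,0,0,0,0,1,0,-12.6,0,0,0,0,1,0,0,0,0,0,0,1,0,0,0,0,0,0],
)

```text
time_s: 9.8
eef_pos: [348.5, -162.4, 184.1]
tcp_rot: [[0.635, 0.44, 0.635], [0.312, -0.898, 0.31], [0.707, 0.001, -0.707]]
ft_force: [0.3, -0.3, -1.4]
opening: 27.4
grasp_force: 59.5
```

```bash
python3 - <<'E'
from h import *
rep([425.1,-123.5,100],np.radians(26.15),115)
a=snapshot("side")["color"][100:220,150:310,::-1];b=snapshot("top")["color"][190:290,340:420,::-1]
a=cv2.resize(a,(640,480),interpolation=cv2.INTER_CUBIC);b=cv2.resize(b,(384,480),interpolation=cv2.INTER_CUBIC)
cv2.imwrite("pics/g4.png",np.hstack([a[:,:410],b]))
E
```

```text
t 9.8 pos [ 348.5 -162.4  184.1] open 27.4 F [ 0.25 -0.33 -1.39] Floc [-0.93  0.41  1.04] gf 59.53170496970415
turn [ 0.08  0.   -0.  ] shift in current [ 1.3 -1.2  5.2] in target frame [ 1.3 -1.2  5.2]
q [107.   11.9 -54.4 139.3 -58.9  41.5  38.3]
```

View pics/g4.png

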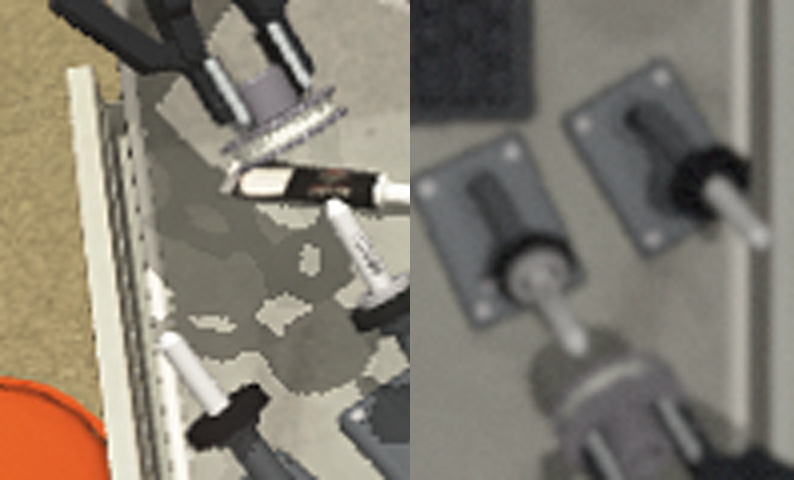

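```bash
python3 - <<'E'
from h import *
S=lambda u,v:np.array([u/4,v/4])+[150,100]-.4
Tp=lambda u,v:np.array([u-410,v])/4.8+[340,190]-.4
s=get_state();P=s["eef_pos"];R=s["tcp_rot"];T,d=tgt(np.radians(26.15))
def tri(o1,o2):
    t=least_squares(lambda X:np.r_[proj("side",X)[0]-o1,proj("top",X)[0]-o2],P);return t.x,t.fun
tip,f1=tri(S(334,203),Tp(580,352)); body,f2=tri(S(286,130),Tp(622,402)); neck,f3=tri(S(266,93),Tp(641,435))
for n,x in(("tip",tip),("body",body),("neck",neck)): print(n,x.round(1),"rel TCP tool",(R.T@(x-P)).round(1))
print(f1,f2,f3,"tip-body",(R.T@(tip-body)).round(1))
E
```

```text
tip [ 379.2 -144.9  145.6] rel TCP tool [-2.5 -2.1 52. ]
body [ 359.1 -159.4  181.9] rel TCP tool [5.9 2.  9.1]
neck [ 345.9 -165.2  196.1] rel TCP tool [  5.7   1.4 -11.2]
[-0.93543466  0.00893574 -1.07926278 -0.17478372] [-9.16896696e-01 -5.69909945e-04 -1.03475829e+00 -1.56281633e-01] [-1.16819766 -0.00637514 -1.30103285 -0.19032576] tip-body [-8.4 -4.2 42.9]
```

```bash
python3 - <<'E'
from h import *
a=snapshot("side")["color"][105:165,195:255,::-1];b=snapshot("top")["color"][235:295,360:420,::-1]
z=lambda i:cv2.resize(i,(400,400),interpolation=cv2.INTER_CUBIC)
cv2.imwrite("pics/g5.png",np.hstack([z(a),z(b)]))
E
```

```text
(no output)
```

View pics/g5.png

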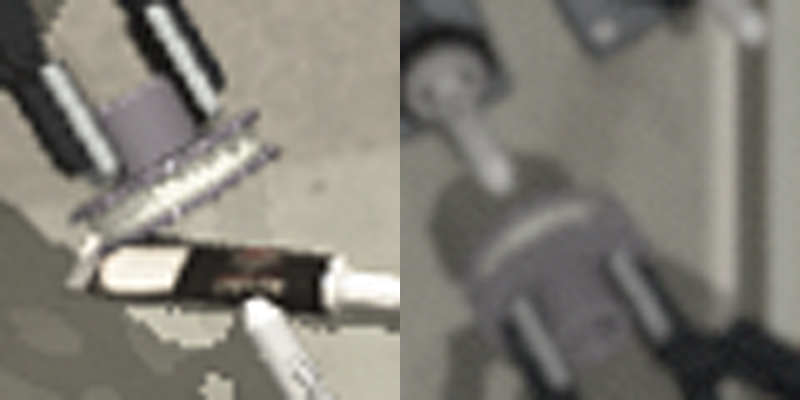

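```bash
python3 - <<'E'
from h import *
s=get_state();P=s["eef_pos"];R=s["tcp_rot"]
N={}
for c in("side","top"):
    f=lambda v:proj(c,P+R@np.array(v))[0]
    ax=f([0,0,20.])-f([0,0,-20.]);n=np.array([ax[1],-ax[0]])/np.hypot(*ax)  # unit normal
    N[c]=[n@(f([1.,0,0])-f([0,0,0.])),n@(f([0,1.,0])-f([0,0,0.]))];print(c,ax,n,N[c])
    N[c+"n"]=n
J=np.array([N["side"],N["top"]])
for e1,e2 in((4,-8),(0,-8),(5,-5),(6,-10),(2,-3)):
    print(e1,e2,np.linalg.solve(J,[N["siden"][0]*e1/6.67,N["topn"][0]*e2/6.67]).round(1))
E
```

```text
side [10.77903771 17.87295061] [ 0.8563225  -0.51644145] [np.float64(0.14730117516493133), np.float64(-0.49422625359572503)]
top [ -7.71093458 -13.16177275] [-0.86282914  0.50549567] [np.float64(-0.057616167496178795), np.float64(-0.4489265967397491)]
4 -8 [-3.  -1.9]
0 -8 [-5.4 -1.6]
5 -5 [-0.3 -1.4]
6 -10 [-3.1 -2.5]
2 -3 [-0.8 -0.8]
```

Side panel: the reel axis runs through (161,150) and lines up with the spindle (tip at (258,303)). Top panel: the finger midline is at (565,280), about 1 px to the right of the spindle line from the tip at (500,188). I'll shift slightly and approach by feel.

>>> jog_arm(
  plan=[1,-0.8,-1.5,5,0,0,0,1,0,0,6,0,0,0,1,0,0,6,0,0,0,1,0,0,4,0,0,0,1,0,0,3,0,0,0,1,0,0,0,0,0,0,1,0,0,0,0,0,0],
)

```text
time_s: 10.88
eef_pos: [362.4, -153.1, 166.5]
tcp_rot: [[0.635, 0.441, 0.635], [0.312, -0.898, 0.311], [0.707, 0.0, -0.707]]
ft_force: [0.1, -0.2, -1.4]
opening: 27.2
grasp_force: 59.5
```

```bash
python3 - <<'E'
from h import *
rep([425.1,-123.5,100],np.radians(26.15),85)
E
```

```text
t 10.875 pos [ 362.4 -153.1  166.5] open 27.2 F [ 0.11 -0.21 -1.43] Floc [-1.01  0.24  1.02] gf 59.54531416296959
turn [ 0.01  0.   -0.01] shift in current [ 2.  1. 11.] in target frame [ 2.  1. 11.]
q [108.5  17.6 -61.4 140.2 -58.8  33.3  37. ]
```

>>> jog_arm(
  plan=[1,0,0,1,0,0,0,1,0,0,1,0,0,0,1,0,0,1,0,0,0,1,0,0,1,0,0,0,1,0,0,0,0,0,0],
)

```text
time_s: 11.5
eef_pos: [365.0, -151.7, 163.6]
tcp_rot: [[0.635, 0.441, 0.635], [0.312, -0.898, 0.312], [0.707, 0.0, -0.707]]
ft_force: [0.0, -0.6, -1.8]
opening: 27.5
grasp_force: 59.5
```

>>> jog_arm(
  plan=[1,0,0,1,0,0,0,1,0,0,1,0,0,0,1,0,0,1,0,0,0,1,0,0,0,0,0,0],
)

```text
time_s: 12.0
eef_pos: [366.9, -150.8, 161.5]
tcp_rot: [[0.635, 0.441, 0.635], [0.312, -0.898, 0.312], [0.707, -0.0, -0.707]]
ft_force: [0.9, -0.5, -1.7]
opening: 27.4
grasp_force: 59.5
```

```bash
python3 - <<'E'
from h import *
rep([425.1,-123.5,100],np.radians(26.15),85)
E
```

```text
t 12.0 pos [ 366.9 -150.8  161.5] open 27.4 F [ 0.91 -0.53 -1.73] Floc [-0.81  0.87  1.64] gf 59.54540602862835
turn [-0.   -0.01  0.  ] shift in current [2.  1.1 3.9] in target frame [2.  1.1 3.9]
q [108.2  19.3 -62.7 140.4 -58.8  30.9  36.7]
```

>>> jog_arm(
  plan=[1,0,0,1,0,0,0,1,0,0,1,0,0,0,1,0,0,1,0,0,0,1,0,0,0,0,0,0],
)

```text
time_s: 12.5
eef_pos: [368.8, -149.9, 159.3]
tcp_rot: [[0.635, 0.441, 0.635], [0.312, -0.898, 0.312], [0.707, 0.0, -0.707]]
ft_force: [-0.3, -0.2, -1.3]
opening: 27.0
grasp_force: 59.5
```

>>> jog_arm(
  plan=[1,0,0,1,0,0,0,1,0,0,1,0,0,0,1,0,0,1,0,0,0,1,0,0,0,0,0,0],
)

```text
time_s: 13.0
eef_pos: [370.7, -148.9, 157.2]
tcp_rot: [[0.635, 0.441, 0.635], [0.312, -0.898, 0.312], [0.707, 0.0, -0.707]]
ft_force: [0.5, 0.2, -1.6]
opening: 27.6
grasp_force: 59.5
```

```bash
python3 - <<'E'
from h import *
rep([425.1,-123.5,100],np.radians(26.15),80)
E
```

```text
t 13.0 pos [ 370.7 -148.9  157.2] open 27.6 F [ 0.54  0.16 -1.61] Floc [-0.74  0.1   1.53] gf 59.545578863471746
turn [-0.   -0.01  0.  ] shift in current [2.  1.1 2.9] in target frame [2.  1.1 2.9]
q [107.8  20.7 -63.6 140.5 -58.8  28.9  36.4]
```

>>> jog_arm(
  plan=[1,0,0,1,0,0,0,1,0,0,1,0,0,0,1,0,0,0,0,0,0],
)

```text
time_s: 13.38
eef_pos: [372.1, -148.4, 155.9]
tcp_rot: [[0.635, 0.441, 0.635], [0.312, -0.898, 0.312], [0.707, 0.0, -0.707]]
ft_force: [0.1, -0.7, -0.7]
opening: 27.3
grasp_force: 59.6
```

>>> jog_arm(
  plan=[1,0,0,1,0,0,0,1,0,0,1,0,0,0,1,0,0,0,0,0,0],
)

```text
time_s: 13.75
eef_pos: [373.7, -148.0, 154.7]
tcp_rot: [[0.634, 0.44, 0.635], [0.312, -0.898, 0.311], [0.708, 0.0, -0.707]]
ft_force: [2.8, 0.3, -0.0]
opening: 27.7
grasp_force: 59.6
```

>>> jog_arm(
  plan=[1,0,0,1,0,0,0,1,0,0,1,0,0,0,1,0,0,0,0,0,0],
)

```text
time_s: 14.12
eef_pos: [375.0, -147.4, 153.3]
tcp_rot: [[0.634, 0.441, 0.635], [0.312, -0.898, 0.311], [0.708, 0.001, -0.707]]
ft_force: [3.9, -1.0, 2.6]
opening: 27.3
grasp_force: 59.6
```

```bash
python3 - <<'E'
from h import *
rep([425.1,-123.5,100],np.radians(26.15),80)
E
```

```text
t 14.125 pos [ 375.  -147.4  153.3] open 27.3 F [ 3.88 -1.02  2.6 ] Floc [3.98 2.62 0.31] gf 59.636755445972085
turn [ 0.03 -0.04  0.01] shift in current [ 1.6  0.7 -3.1] in target frame [ 1.6  0.7 -3.1]
q [107.3  22.2 -64.5 140.6 -58.8  26.9  36.1]
```

>>> jog_arm(
  plan=[1,0.7,0.4,0,0,0,0,1,0.6,0.4,0,0,0,0,1,0,0,0,0,0,0],
)

```text
time_s: 14.5
eef_pos: [375.3, -147.2, 153.6]
tcp_rot: [[0.635, 0.441, 0.634], [0.312, -0.898, 0.312], [0.707, -0.0, -0.708]]
ft_force: [1.5, -0.2, 0.3]
opening: 27.3
grasp_force: 59.6
```

```bash
python3 - <<'E'
from h import *
rep([425.1,-123.5,100],np.radians(26.15),80)
E
```

```text
t 14.5 pos [ 375.3 -147.2  153.6] open 27.3 F [ 1.51 -0.23  0.31] Floc [1.1  0.87 0.67] gf 59.572984809055924
turn [-0.01  0.04 -0.01] shift in current [ 1.1  0.7 -3.1] in target frame [ 1.1  0.7 -3.1]
q [107.2  22.1 -64.4 140.5 -58.7  27.   35.9]
```

>>> jog_arm(
  plan=[1,0,0,1,0,0,0,1,0,0,1,0,0,0,1,0,0,0,0,0,0],
)

```text
time_s: 14.88
eef_pos: [376.7, -146.5, 152.3]
tcp_rot: [[0.635, 0.441, 0.634], [0.312, -0.898, 0.312], [0.707, -0.0, -0.707]]
ft_force: [-0.2, -0.1, -0.6]
opening: 27.1
grasp_force: 59.5
```

```bash
python3 - <<'E'
from h import *
rep([425.1,-123.5,100],np.radians(26.15),80)
E
```

```text
t 14.875 pos [ 376.7 -146.5  152.3] open 27.1 F [-0.2  -0.08 -0.59] Floc [-0.57 -0.01  0.27] gf 59.514234457165
turn [-0.02  0.01 -0.01] shift in current [ 0.9  0.7 -5.2] in target frame [ 0.9  0.7 -5.2]
q [107.   22.6 -64.7 140.6 -58.7  26.3  35.8]
```

>>> jog_arm(
  plan=[1,0.2,0.2,1,0,0,0,1,0,0,1,0,0,0,1,0,0,1,0,0,0,1,0,0,1,0,0,0,1,0,0,0,0,0,0],
)

```text
time_s: 15.5
eef_pos: [379.8, -145.6, 149.8]
tcp_rot: [[0.635, 0.441, 0.635], [0.312, -0.898, 0.312], [0.707, -0.0, -0.707]]
ft_force: [-0.3, -0.3, -1.7]
opening: 27.1
grasp_force: 59.5
```

>>> jog_arm(
  plan=[1,0,0,1,0,0,0,1,0,0,1,0,0,0,1,0,0,1,0,0,0,1,0,0,0,0,0,0],
)

```text
time_s: 16.0
eef_pos: [381.7, -144.7, 147.7]
tcp_rot: [[0.635, 0.441, 0.635], [0.312, -0.898, 0.312], [0.707, -0.0, -0.707]]
ft_force: [-0.7, 0.6, -1.7]
opening: 27.6
grasp_force: 59.5
```

```bash
python3 - <<'E'
from h import *
rep([425.1,-123.5,100],np.radians(26.15),60)
E
```

```text
t 16.0 pos [ 381.7 -144.7  147.7] open 27.6 F [-0.74  0.63 -1.71] Floc [-1.48 -0.89  0.94] gf 59.52391259372234
turn [-0.   -0.01 -0.  ] shift in current [0.5 0.1 7.9] in target frame [0.5 0.1 7.9]
q [106.2  24.2 -65.5 140.7 -58.7  24.   35.5]
```

>>> jog_arm(
  plan=[1,0,-0.2,1,0,0,0,1,0,0,1,0,0,0,1,0,0,1,0,0,0,1,0,0,0,0,0,0],
)

```text
time_s: 16.5
eef_pos: [383.5, -143.6, 145.6]
tcp_rot: [[0.635, 0.441, 0.635], [0.312, -0.898, 0.312], [0.707, 0.0, -0.707]]
ft_force: [-0.3, 0.0, -0.2]
opening: 27.3
grasp_force: 59.6
```

>>> jog_arm(
  plan=[1,0,0,1,0,0,0,1,0,0,1,0,0,0,1,0,0,1,0,0,0,1,0,0,0,0,0,0],
)

```text
time_s: 17.0
eef_pos: [385.6, -142.7, 143.6]
tcp_rot: [[0.634, 0.441, 0.635], [0.312, -0.898, 0.312], [0.707, 0.0, -0.707]]
ft_force: [1.1, 0.5, 0.1]
opening: 27.4
grasp_force: 59.7
```

>>> jog_arm(
  plan=[1,0,0,1,0,0,0,1,0,0,1,0,0,0,1,0,0,1,0,0,0,1,0,0,0,0,0,0],
)

```text
time_s: 17.5
eef_pos: [387.4, -141.8, 141.4]
tcp_rot: [[0.635, 0.441, 0.635], [0.312, -0.898, 0.312], [0.707, 0.0, -0.707]]
ft_force: [1.8, 0.8, 0.8]
opening: 27.4
grasp_force: 59.6
```

```bash
python3 - <<'E'
from h import *
rep([425.1,-123.5,100],np.radians(26.15),60)
E
```

```text
t 17.5 pos [ 387.4 -141.8  141.4] open 27.4 F [1.82 0.79 0.78] Floc [1.95 0.09 0.85] gf 59.6084713563323
turn [ 0.01 -0.02  0.  ] shift in current [ 0.3  0.2 -1.1] in target frame [ 0.3  0.2 -1.1]
q [105.3  26.4 -66.5 140.8 -58.8  21.   35.2]
```

>>> jog_arm(
  plan=[1,0,0,1,0,0,0,1,0,0,1,0,0,0,1,0,0,1,0,0,0,1,0,0,1,0,0,0,1,0,0,0,0,0,0],
)

```text
time_s: 18.12
eef_pos: [389.8, -140.3, 138.5]
tcp_rot: [[0.635, 0.441, 0.635], [0.312, -0.898, 0.312], [0.707, -0.0, -0.707]]
ft_force: [3.2, 1.1, -0.3]
opening: 27.4
grasp_force: 59.4
```

>>> jog_arm(
  plan=[1,0,0,1,0,0,0,1,0,0,1,0,0,0,1,0,0,1,0,0,0,1,0,0,1,0,0,0,1,0,0,0,0,0,0],
)

```text
time_s: 18.75
eef_pos: [392.4, -139.3, 135.7]
tcp_rot: [[0.635, 0.441, 0.635], [0.312, -0.898, 0.312], [0.707, 0.0, -0.707]]
ft_force: [3.7, 0.6, -0.7]
opening: 27.1
grasp_force: 59.4
```

```bash
python3 - <<'E'
from h import *
rep([425.1,-123.5,100],np.radians(26.15),50)
E
```

```text
t 18.75 pos [ 392.4 -139.3  135.7] open 27.1 F [ 3.72  0.6  -0.71] Floc [2.05 1.1  3.06] gf 59.4351901486516
turn [ 0.01 -0.01  0.  ] shift in current [0.4 0.3 0.9] in target frame [0.4 0.3 0.9]
q [104.3  28.4 -67.3 141.  -58.7  18.4  35. ]
```

>>> jog_arm(
  plan=[1,0,0,1,0,0,0,1,0,0,1,0,0,0,1,0,0,1,0,0,0,1,0,0,0,0,0,0],
)

```text
time_s: 19.25
eef_pos: [394.3, -138.3, 133.5]
tcp_rot: [[0.635, 0.441, 0.635], [0.312, -0.898, 0.312], [0.707, 0.0, -0.707]]
ft_force: [2.8, 1.3, -0.2]
opening: 27.3
grasp_force: 59.4
```

>>> jog_arm(
  plan=[1,0,0,1,0,0,0,1,0,0,1,0,0,0,1,0,0,0,0,0,0],
)

```text
time_s: 19.62
eef_pos: [395.6, -137.7, 132.1]
tcp_rot: [[0.635, 0.441, 0.635], [0.312, -0.898, 0.312], [0.707, 0.0, -0.707]]
ft_force: [3.7, 1.6, -0.2]
opening: 27.2
grasp_force: 59.4
```

```bash
python3 - <<'E'
from h import *
rep([425.1,-123.5,100],np.radians(26.15),50)
E
```

```text
t 19.625 pos [ 395.6 -137.7  132.1] open 27.2 F [ 3.72  1.62 -0.18] Floc [2.73 0.19 2.99] gf 59.43601909093559
turn [ 0.   -0.01  0.  ] shift in current [ 0.4  0.3 -4.1] in target frame [ 0.4  0.3 -4.1]
q [103.7  29.6 -67.7 141.  -58.8  16.8  34.9]
```

>>> jog_arm(
  plan=[1,0,0,1,0,0,0,1,0,0,1,0,0,0,1,0,0,0,0,0,0],
)

```text
time_s: 20.0
eef_pos: [396.9, -137.1, 130.7]
tcp_rot: [[0.635, 0.441, 0.635], [0.312, -0.898, 0.312], [0.707, 0.0, -0.707]]
ft_force: [3.0, 1.3, 0.7]
opening: 27.4
grasp_force: 59.4
```

>>> jog_arm(
  plan=[1,0,0,1,0,0,0,1,0,0,1,0,0,0,1,0,0,0,0,0,0],
)

```text
time_s: 20.38
eef_pos: [398.1, -136.4, 129.3]
tcp_rot: [[0.635, 0.441, 0.635], [0.312, -0.898, 0.312], [0.707, 0.0, -0.707]]
ft_force: [3.2, 0.9, 0.5]
opening: 27.5
grasp_force: 59.4
```

>>> jog_arm(
  plan=[1,0,0,1,0,0,0,1,0,0,0.5,0,0,0,1,0,0,0,0,0,0],
)

```text
time_s: 20.75
eef_pos: [399.0, -136.0, 128.2]
tcp_rot: [[0.635, 0.441, 0.635], [0.312, -0.898, 0.312], [0.707, 0.0, -0.707]]
ft_force: [2.6, 0.9, 1.4]
opening: 27.5
grasp_force: 59.5
```

```bash
python3 - <<'E'
from h import *
rep([425.1,-123.5,100],np.radians(26.15),40)
E
```

```text
t 20.75 pos [ 399.  -136.   128.2] open 27.5 F [2.64 0.88 1.37] Floc [2.92 0.37 0.98] gf 59.53617830760777
turn [ 0.01 -0.    0.01] shift in current [0.5 0.3 0.4] in target frame [0.5 0.3 0.4]
q [103.   30.9 -68.1 141.1 -58.7  15.1  34.8]
```

>>> jog_arm(
  plan=[1,0,0,1,0,0,0,1,0,0,0.5,0,0,0,1,0,0,0,0,0,0],
)

```text
time_s: 21.12
eef_pos: [400.0, -135.5, 127.2]
tcp_rot: [[0.635, 0.441, 0.635], [0.312, -0.898, 0.312], [0.707, 0.0, -0.707]]
ft_force: [2.5, 0.4, 2.1]
opening: 27.4
grasp_force: 59.6
```

>>> jog_arm(
  plan=[1,0,0,1,0,0,0,1,0,0,0.5,0,0,0,1,0,0,0,0,0,0],
)

```text
time_s: 21.5
eef_pos: [401.0, -135.1, 126.1]
tcp_rot: [[0.635, 0.441, 0.635], [0.312, -0.898, 0.311], [0.707, 0.0, -0.707]]
ft_force: [2.4, 0.8, 2.0]
opening: 26.9
grasp_force: 59.6
```

```bash
python3 - <<'E'
from h import *
rep([425.1,-123.5,100],np.radians(26.15),40)
E
```

```text
t 21.5 pos [ 401.  -135.1  126.1] open 26.9 F [2.4  0.76 1.97] Floc [3.15 0.38 0.37] gf 59.6165366191417
turn [ 0.01 -0.    0.  ] shift in current [ 0.5  0.2 -2.6] in target frame [ 0.5  0.2 -2.6]
q [102.7  31.7 -68.4 141.1 -58.8  14.1  34.8]
```

>>> jog_arm(
  plan=[1,0,0,0.7,0,0,0,1,0,0,0.5,0,0,0,1,0,0,0,0,0,0],
)

```text
time_s: 21.88
eef_pos: [401.7, -134.8, 125.3]
tcp_rot: [[0.635, 0.441, 0.635], [0.312, -0.898, 0.311], [0.707, 0.0, -0.707]]
ft_force: [2.2, 0.4, 1.1]
opening: 27.6
grasp_force: 59.7
```

>>> jog_arm(
  plan=[1,0,0,0.7,0,0,0,1,0,0,0.5,0,0,0,1,0,0,0,0,0,0],
)

```text
time_s: 22.25
eef_pos: [402.5, -134.4, 124.4]
tcp_rot: [[0.635, 0.441, 0.635], [0.312, -0.898, 0.311], [0.707, 0.0, -0.707]]
ft_force: [2.3, -0.3, 2.2]
opening: 27.6
grasp_force: 59.6
```

```bash
python3 - <<'E'
from h import *
rep([425.1,-123.5,100],np.radians(26.15),35)
E
```

```text
t 22.25 pos [ 402.5 -134.4  124.4] open 27.6 F [ 2.32 -0.27  2.21] Floc [ 2.95  1.27 -0.17] gf 59.63274830952287
turn [ 0.01 -0.    0.  ] shift in current [0.5 0.2 0. ] in target frame [0.5 0.2 0. ]
q [102.3  32.3 -68.5 141.1 -58.8  13.4  34.7]
```

>>> jog_arm(
  plan=[1,0,0,0.7,0,0,0,1,0,0,0.5,0,0,0,1,0,0,0,0,0,0],
)

```text
time_s: 22.62
eef_pos: [403.2, -134.0, 123.6]
tcp_rot: [[0.635, 0.441, 0.635], [0.312, -0.898, 0.311], [0.707, 0.0, -0.707]]
ft_force: [1.7, -0.2, 2.0]
opening: 27.1
grasp_force: 59.7
```

>>> jog_arm(
  plan=[1,0,0,0.7,0,0,0,1,0,0,0.5,0,0,0,1,0,0,0,0,0,0],
)

```text
time_s: 23.0
eef_pos: [404.0, -133.6, 122.7]
tcp_rot: [[0.635, 0.441, 0.635], [0.312, -0.898, 0.311], [0.707, 0.0, -0.707]]
ft_force: [0.3, 0.1, 3.1]
opening: 27.5
grasp_force: 59.9
```

```bash
python3 - <<'E'
from h import *
rep([425.1,-123.5,100],np.radians(26.15),35)
E
```

```text
t 23.0 pos [ 404.  -133.6  122.7] open 27.5 F [0.31 0.06 3.1 ] Floc [ 2.41  0.08 -1.97] gf 59.945570547133684
turn [ 0.01 -0.    0.  ] shift in current [ 0.5  0.2 -2.4] in target frame [ 0.5  0.2 -2.4]
q [102.   32.9 -68.7 141.2 -58.8  12.6  34.7]
```

>>> jog_arm(
  plan=[1,0,0,0.6,0,0,0,1,0,0,0,0,0,0],
)

```text
time_s: 23.25
eef_pos: [404.3, -133.5, 122.3]
tcp_rot: [[0.635, 0.44, 0.635], [0.312, -0.898, 0.311], [0.707, 0.0, -0.707]]
ft_force: [-0.1, -0.4, 6.3]
opening: 27.2
grasp_force: 60.3
```

>>> jog_arm(
  plan=[1,0,0,0.6,0,0,0,1,0,0,0,0,0,0],
)

```text
time_s: 23.5
eef_pos: [404.7, -133.3, 121.9]
tcp_rot: [[0.635, 0.44, 0.635], [0.312, -0.898, 0.311], [0.707, 0.0, -0.707]]
ft_force: [-3.6, -1.0, 8.7]
opening: 27.2
grasp_force: 60.8
```

```bash
python3 - <<'E'
from h import *
rep([425.1,-123.5,100],np.radians(26.15),32)
E
```

```text
t 23.5 pos [ 404.7 -133.3  121.9] open 27.2 F [-3.56 -0.99  8.72] Floc [ 3.61 -0.68 -8.73] gf 60.77181573025882
turn [ 0.02 -0.   -0.01] shift in current [ 0.5  0.2 -0.5] in target frame [ 0.5  0.2 -0.5]
q [101.9  33.1 -68.8 141.2 -58.8  12.2  34.7]
```

>>> jog_arm(
  plan=[1,0,0,0.5,0,0,0,1,0,0,0,0,0,0,1,0,0,0,0,0,0],
)

```text
time_s: 23.88
eef_pos: [405.0, -133.2, 121.6]
tcp_rot: [[0.635, 0.44, 0.635], [0.311, -0.898, 0.311], [0.707, 0.0, -0.707]]
ft_force: [-5.5, -2.0, 11.8]
opening: 27.3
grasp_force: 61.2
```

```bash
python3 - <<'E'
from h import *
rep([425.1,-123.5,100],np.radians(26.15),32)
E
```

```text
t 23.875 pos [ 405.  -133.2  121.6] open 27.3 F [-5.5  -2.   11.84] Floc [  4.26  -0.63 -12.49] gf 61.19138306938112
turn [ 0.02 -0.01 -0.01] shift in current [ 0.5  0.1 -0.9] in target frame [ 0.5  0.1 -0.9]
q [101.9  33.3 -68.8 141.2 -58.8  12.1  34.7]
```

>>> jog_arm(
  plan=[1,0,0,0,0,0,0,1,0,0,0,0,0,0],
  grip_force=20,
)

```text
time_s: 24.12
eef_pos: [405.0, -133.2, 121.6]
tcp_rot: [[0.635, 0.44, 0.635], [0.311, -0.898, 0.311], [0.707, 0.0, -0.707]]
ft_force: [-6.0, -1.9, 11.1]
opening: 27.4
grasp_force: 61.2
```

>>> jog_arm(
  plan=[0.4,0,0,0,0,0,0,0.4,0,0,0,0,0,0,0.4,0,0,0,0,0,0,0.4,0,0,0,0,0,0],
)

```text
time_s: 24.62
eef_pos: [404.9, -133.0, 121.4]
tcp_rot: [[0.635, 0.441, 0.635], [0.312, -0.898, 0.312], [0.707, -0.0, -0.707]]
ft_force: [-0.6, -0.4, 0.4]
opening: 51.4
grasp_force: 0.0
```

```bash
python3 - <<'E'
from h import *
rep([425.1,-123.5,100],np.radians(26.15),32)
a=snapshot("side")["color"][120:220,170:290,::-1]
cv2.imwrite("pics/g6.png",cv2.resize(a,(720,600),interpolation=cv2.INTER_CUBIC))
E
```

```text
t 24.625 pos [ 404.9 -133.   121.4] open 51.4 F [-0.58 -0.42  0.41] Floc [-0.21  0.12 -0.79] gf 0.0
turn [ 0.01  0.01 -0.01] shift in current [ 0.6  0.3 -1.1] in target frame [ 0.6  0.3 -1.1]
q [101.8  33.3 -68.8 141.2 -58.8  12.1  34.7]
```

>>> jog_arm(
  plan=[0.4,0,0,-5,0,0,0,0.4,0,0,-8,0,0,0,0.4,0,0,-10,0,0,0,0.4,0,0,-10,0,0,0,0.4,0,0,-10,0,0,0,0.4,0,0,-10,0,0,0,0.4,0,0,-10,0,0,0,0.4,0,0,-10,0,0,0,0.4,0,0,-10,0,0,0,0.4,0,0,0,0,0,0],
)

```text
time_s: 25.92
eef_pos: [352.0, -159.6, 180.3]
tcp_rot: [[0.636, 0.439, 0.635], [0.312, -0.898, 0.31], [0.706, 0.001, -0.708]]
ft_force: [-0.3, -0.5, 0.6]
opening: 50.8
grasp_force: 0.0
```

```bash
python3 - <<'E'
from h import *
rep([425.1,-123.5,100],np.radians(26.15),115)
a=snapshot("side")["color"][130:210,190:290,::-1]
cv2.imwrite("pics/g7.png",cv2.resize(a,(750,600),interpolation=cv2.INTER_CUBIC))
E
```

```text
t 25.925 pos [ 352.  -159.6  180.3] open 50.8 F [-0.25 -0.49  0.63] Floc [ 0.13  0.33 -0.76] gf 0.0
turn [ 0.1   0.09 -0.01] shift in current [ 0.9 -0.2 -0.6] in target frame [ 0.9 -0.2 -0.6]
q [117.5  17.4 -68.4 139.2 -52.9  35.4  32.1]
```

View pics/g7.png

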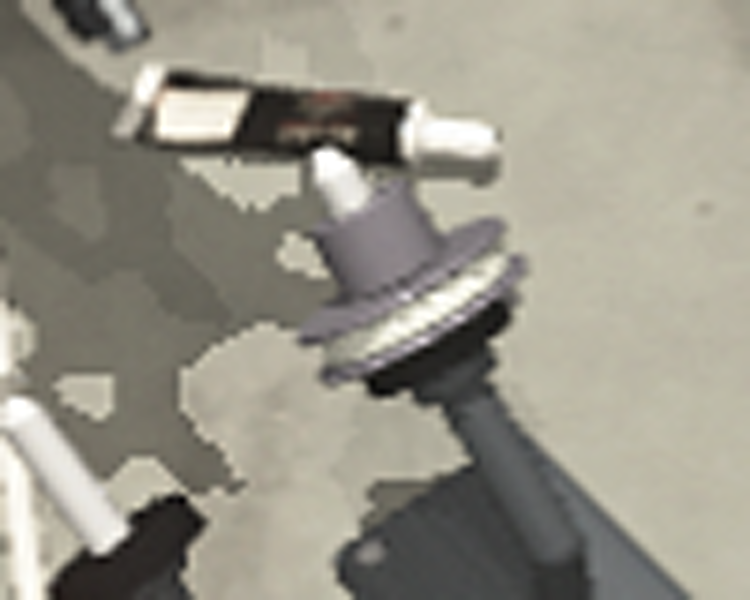

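The reel body at (415,315) sits flush on the black collar at (440,350) with no gap. The spindle tip shows at (330,165), and the gripper is clear at (110,20).

```bash
python3 -c "
from rig import *
print(job_done())"
```

```text
the job is handed in; nothing more can be done
None
```

The reel is on the holder's spindle, seated with a push of about 12.5 N and let go. It looks flush against the collar in the last picture, and I've handed the job in, with no verdict returned.

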